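Load the twine stand and raise its guide mast for tying cake cartons

TASK

Get the cake-box twine stand ready: lower the full spool of twine onto the stand's upright spindle until it sits fully home (do not drop it on) and let go of it. Then press the release button on the mast collar so the telescopic guide mast is freed, take the mast by the eye plate at its top and pull it straight up, past the first stop, to its second stop. Finish while holding the mast there, fully extended, so that I can tighten the clamp screw; leave everything else on the bench where it is.

Things in the scene. Friction and masses are not known exactly. Their poses are not given: they have to be found in the camera images.
- spool_center (a point): Centre (half-way up) of the full spool of twine, a cream cotton package on a cardboard core, upright on the bench: 58 mm diameter, 80 mm high, bore 22 mm diameter right through, 0.1 to 0.2 kg. z axis = bore. It is the fattest of the tall spools. Nothing stands within 35 mm of its side.
- stand: Twine stand, heavy and fixed: dark base plate 120 (x) x 260 (y) x 14 mm. Origin: centre of its underside, z up. Along its own y, all at x = 0: spindle at -75 mm, telescopic mast at +60 mm, release button at +110 mm. A grey collar block on the mast fills x -17..17, y 43..124, z 80..116 mm; a clamp thumbscrew (not to be used) reaches out to x = 35 mm at z = 96 mm.
- spindle_seat (a point): Point on the spindle's axis, on top of the black foot disc (64 mm diameter) that the spool rests on, 20 mm above the bench. The steel spindle is 14 mm in diameter and upright; its tip, tapered over the last 6 mm, is 96 mm above this point. With the spool fully home its centre is 40 mm above this point.
- release_top (a point): Centre of the top face of the round black release button (18 mm diameter) on the collar block beside the mast; at rest 126 mm above the bench, 10 mm proud of the block. Pressed straight down; springs back up by itself.
- release (a joint): Travel of the release button: 0 out, 0.006 m fully down. Its spring takes 1.5 N to start and 5 N fully down; the catch lets go at about 4 mm.
- mast_eye (a point): Centre of the black eye plate on top of the mast, to pull by: upright, 34 mm wide along the stand's y, 12 mm thick along its x, 40 mm high (20 mm above and below this point), with a 15 mm hole along x 7 mm above this point. Axes as the stand's. Height above the bench: 157 mm stowed, about 179 mm when freed by the button (pops up and floats), 222 mm at the first stop, 287 mm at the second.
- mast_top (a joint): Extension of the mast's upper section (10 mm tube with the eye plate) out of the middle section: 0 stowed and latched, 0.065 m fully out, which is the first stop. It comes out first when the eye is pulled. Takes up to 3 N.
- mast_mid (a joint): Extension of the mast's middle section out of the fixed outer tube: 0 stowed, 0.065 m fully out; with mast_top also fully out this is the second stop, a hard end. Takes about 4 to 6 N. Let go, the mast sinks back, as its clamp is loose.
- old_spool: Bystander, leave alone: nearly used spool, 35 mm diameter, 80 mm high, upright. Origin: centre of its underside.
- ribbon_reel: Bystander, leave alone: flat flanged reel of ribbon, 80 mm diameter, 33 mm high, lying flat. Origin: centre of its underside.
- cake_a: Bystander: chocolate cake (73 mm diameter) on a square wooden plate 100 mm wide, 62 mm high in all. Origin: centre of its underside.
- cake_b: Bystander: a second such cake on its plate. Origin: centre of its underside.
- carton: Bystander: closed white cake carton, 134 mm square, 87 mm high. Origin: centre of its underside.
- spatula: Bystander: metal spatula 260 mm long with a wooden handle, lying along its own x axis, 20 mm high. Origin: middle of its length, on the bench.
- shaker: Bystander: metal sugar shaker, 67 mm diameter, 106 mm high. Origin: centre of its underside.
Things that resemble listed ones, but are neither listed nor needed, are in the scene too. What is shaped like the part that bears spool_center but black is not meant.

How it is judged:
By the outcome, as a careful person would: the job done as asked, in the order asked, and still so for the second after the job is handed in, while the arm keeps its last pose, push and grip.
It also fails if it takes over 64 s, if anything falls off the work surface, if the arm or the gripper's body presses on something with over 40 N, if the wrist force passes 120 N, or if a joint passes its speed limit or range.

ROBOT

A 6-joint arm with a two-finger parallel gripper is mounted at the origin on the work surface. World frame = base frame: x ahead of the robot, y to its left, z up, the work surface at z = 0. Lengths are in m, angles in rad, forces in N, time in s.
With the tool pointing down it reaches from about 0.35 to 0.775 m from the base axis. Payload 7.3 kg.
Tool frame: the origin (TCP) lies between the finger pads; the fingertips stand 19 mm ahead of it and the grasp point (between the pads) is the TCP (nose_length is the distance from the TCP to the fingertips, in m); x points along the fingers, y is the direction in which the jaws open and shut, and the axes are right-handed (so a half turn about x gives the same grasp; the last joint's range is limited). The gripper opens to 92 mm and grips with 3 to 60 N. Pads are 19 mm wide; open, the fingers measure 130 mm over their backs; the gripper's body (75 mm by 190 mm) begins 47 mm behind the grasp point.
Start: joints at [1.204, 0.342, 1.524, -0, 1.275, -0.146], TCP at [0.115, 0.512, 0.246] pointing down, gripper open.
Joint ranges: [-2.53, 2.53], [-0.77, 2.02], [0.04, 2.7], [-1, 4.14], [0.28, 2.66], [-3.11, 3.11]. Speed limits (rad/s): [2.57, 2.57, 3.14, 3.14, 3.14, 3.14].

INTERFACE

Orientations are given as [roll, pitch, yaw] about the fixed x, y, z axes, in that order (R = Rz(yaw) Ry(pitch) Rx(roll)).
In Python, from plant import get_obs, grab_frame, camera_model, sign_off, recognise, trace, landmark_of, nose_length gives the robot as it stands. The module is installed in compiled form; this text tells all that it offers.
- The arm moves only by the tool servo_tool, never from a script. Its argument "commands" is a list of rows, each a list of 7 numbers: the turn, a rotation vector about the world's x, y, z in units of pi rad (1.0 is pi rad), then the shift along the world's x, y, z in units of 7.5 cm (1.0 is 7.5 cm), then the closure in counts, from 0 (fully open) to 255 (shut). A call has 1 to 12 rows; each row shifts and turns the commanded pose from where the row before left it; what a row does not reach is not made up. A row lasts 1/12 s, in which the tool goes at most 41.7 mm and 7.16 degrees, less where a joint would pass 70% of its speed; a pose out of reach is approached as far as the arm can. A call with a number of a shift or a turn outside -1 to 1 is refused whole. A call with a gripper value outside its range is refused whole. The fingers move at their own pace and stop on an object; "squeeze" is the grip in N (left out, the last holds). Time passes only in rows, so rows that do not move let the fingers close. It gives the time, the measured TCP pose, the force and the opening at its end, in the units of the state.
- get_obs(): the state, without advancing time (a new reading comes with each control period).
- grab_frame(name): name is "scene" or "top"; returns (picture, depth): 384x512x3 uint8, red, green, blue; 384x512 float32, m along the optical axis (not along the pixel's ray), 0 where there is no reading.
- camera_model(name): a dict with "K" (3x3 intrinsics, pixels), "T" (4x4, takes a point from camera to world coordinates). Camera axes: x right, y down, z forward; pixel columns grow to the right and rows downward; lengths in m; the calibration is good to about 2 mm. A picture is of the moment at which its call begins. camera_model takes no time and is no camera call.
- sign_off(): hands the job in, once; it reports no verdict.
Trained networks look in the newest picture that a camera, given by its name, has taken for a name from the list of things; names that differ only in an ending like _2 or _b are one class to them, and where a whole thing is asked for, a point or a joint stands for the part that bears it (a point fixed in the world has none). Each returns a list of dicts, best first, with "score" (0 to 1); they miss things now and then, are a little off and sometimes report something else, mostly with a low value. They report only what shows in the picture. A call takes as long as a camera call. They do not tell look-alikes from the thing itself.
- recognise(label, camera): "position" ([row, column] as shares, 0 to 1, of the picture: columns of its width, rows of its height, amid what is visible of it).
- trace(label, camera): "mask" (384x512 bool, what is visible of it) and "position" ([row, column] as shares, 0 to 1, of the picture: columns of its width, rows of its height, amid what is visible of it).
- landmark_of(label, camera): "position" ([row, column] as shares, 0 to 1, of the picture: columns of its width, rows of its height: a listed point, or the origin of a listed thing).
The state is a dict: "time_s": time; "joint_pos": joint angles; "qvel": joint speeds; "effort": joint torques, N m; "tool_pos": TCP position; "tool_rot": TCP orientation; "force": force on the tool from outside, world axes, zero at the start; "wrist_torque": the same for the moment, N m; "gripper_width": finger opening in m.
Only numpy, scipy, OpenCV 4.12 (cv2) and the standard library are available. Lean on these libraries where they do the work, as an engineer would, in place of code of your own. Each camera call takes 0.05 s, during which the arm holds its last target. There are 200 camera calls.

## Working session

There is one attempt and no reset: what is moved stays moved. The work goes in short steps, Python scripts to look and compute and a tool call to move; the robot and the scene stay as the last step left them, time stands still between calls to the robot, and variables do not carry over. Pictures are saved under pics/ and viewed, about 8 in all and at most 12, crops included, and the job is handed in when it is done.

Besides the shell and the picture viewer there is one more tool, called after "Emit:" by a JSON object that holds its "fn" and its "kwargs", one argument or row to a line. servo_tool: Moves the arm, as the interface text tells. Shifts and turns lie within -1 to 1; 1 stands for 7.5 cm of shift or pi rad of turn. Its arguments: {"type":"object","properties":{"commands":{"type":"array"},"squeeze":{"type":"number"}},"required":["commands"]}

```bash
mkdir -p pics; cat >h.py <<'E'
import numpy as np,cv2
from plant import *
def world(cam,d,r,c):
    m=camera_model(cam);K=m["K"];T=m["T"]
    p=np.array([(c-K[0,2])/K[0,0]*d,(r-K[1,2])/K[1,1]*d,d,1]);return (np.array(T)@p)[:3]
def ray_z(cam,r,c,z):
    a=world(cam,0,r,c);b=world(cam,1,r,c);t=(z-a[2])/(b[2]-a[2]);return a+t*(b-a)
def cloud(cam,dep):
    m=camera_model(cam);K=np.array(m["K"]);T=np.array(m["T"])
    v,u=np.mgrid[:384,:512];P=np.stack([(u-K[0,2])/K[0,0]*dep,(v-K[1,2])/K[1,1]*dep,dep],-1)
    return P@T[:3,:3].T+T[:3,3]
E
python3 - <<'E'
from h import *
for cam in("top","scene"):
    im,d=grab_frame(cam);cv2.imwrite(f"pics/{cam}0.png",im[...,::-1]);np.savez(f"{cam}0.npz",im=im,d=d)
    W=cloud(cam,d)
    for l in("spool_center","spindle_seat","release_top","mast_eye","stand","old_spool"):
        for x in landmark_of(l,cam)[:4]:
            r,c=x["position"][0]*384,x["position"][1]*512
            ri,ci=min(383,max(0,int(r))),min(511,max(0,int(c)))
            print(cam,l,round(x["score"],2),round(r),round(c),W[ri,ci].round(3),d[ri,ci].round(3))
o=get_obs();print({k:np.round(v,3) for k,v in o.items()})
a=cv2.imread("pics/top0.png");b=cv2.imread("pics/scene0.png")
cv2.imwrite("pics/both.png",cv2.resize(np.vstack([a,b]),None,fx=.78,fy=.78))
E
```

```text
top spool_center 0.75 170 293 [ 0.621 -0.157  0.003] 1.351
top spool_center 0.74 158 258 [ 0.658 -0.056 -0.   ] 1.359
top spool_center 0.45 195 338 [ 0.542 -0.271  0.077] 1.269
top spindle_seat 0.97 219 217 [0.48  0.053 0.111] 1.237
top spindle_seat 0.36 206 144 [0.513 0.241 0.13 ] 1.225
top release_top 0.57 207 143 [0.511 0.242 0.124] 1.231
top mast_eye 0.6 209 162 [0.502 0.183 0.176] 1.177
top stand 0.89 215 193 [0.495 0.129 0.018] 1.333
top stand 0.16 219 215 [0.478 0.055 0.115] 1.233
top old_spool 0.58 194 339 [ 0.545 -0.273  0.079] 1.268
scene spool_center 0.89 212 216 [ 0.635 -0.141  0.065] 1.12
scene spool_center 0.62 234 239 [ 0.675 -0.042  0.054] 1.053
scene spool_center 0.53 160 192 [ 0.388 -0.438  0.029] 1.45
scene spindle_seat 0.64 219 307 [0.486 0.065 0.024] 1.159
scene spindle_seat 0.21 213 368 [0.508 0.234 0.121] 1.018
scene release_top 0.71 210 216 [ 0.635 -0.141  0.072] 1.116
scene release_top 0.62 231 134 [ 0.806 -0.282  0.056] 1.062
scene release_top 0.49 213 366 [ 0.332  0.189 -0.002] 1.23
scene mast_eye 0.66 160 194 [ 0.381 -0.434  0.027] 1.455
scene mast_eye 0.65 196 353 [0.502 0.192 0.154] 1.024
scene stand 0.66 235 328 [0.508 0.137 0.011] 1.118
scene old_spool 0.63 200 201 [ 0.544 -0.271  0.009] 1.273
scene old_spool 0.56 236 327 [0.507 0.134 0.01 ] 1.121
{'time_s': np.float64(0.7), 'joint_pos': array([ 1.204,  0.342,  1.524, -0.   ,  1.275, -0.146]), 'qvel': array([-0.   ,  0.002,  0.001, -0.   , -0.002,  0.   ]), 'effort': array([  0.   , -43.102, -24.445,   0.072,   0.048,   0.   ]), 'tool_pos': array([0.115, 0.512, 0.246]), 'tool_rot': array([0.96 , 1.571, 0.739]), 'force': array([ 0.245,  0.029, -0.092]), 'wrist_torque': array([0.032, 0.059, 0.016]), 'gripper_width': np.float64(0.092)}
```

View pics/both.png

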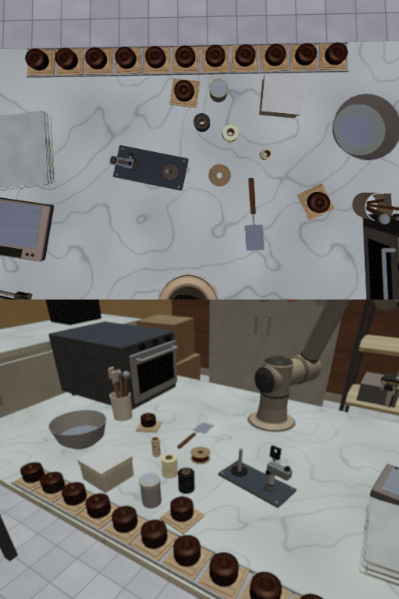

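```bash
python3 - <<'E'
from h import *
a=cv2.imread("pics/top0.png")[130:240,90:370];b=cv2.imread("pics/scene0.png")[120:300,150:420]
a=cv2.resize(a,(700,275),interpolation=cv2.INTER_CUBIC);b=cv2.resize(b[:,:],(480,320),interpolation=cv2.INTER_CUBIC)
b=cv2.copyMakeBorder(b,0,0,0,220,cv2.BORDER_CONSTANT)
cv2.imwrite("pics/crop.png",np.vstack([a,b]))
for cam in("top","scene"):
    z=np.load(cam+"0.npz");W=cloud(cam,z["d"])
    q=W[(z["d"]>0)]
    im=z["im"][z["d"]>0].astype(int)
    for n,cx,cy in(("A",.635,-.157),("B",.675,-.05),("old",.543,-.271)):
        s=(np.hypot(q[:,0]-cx,q[:,1]-cy)<.05)&(q[:,2]>.072)&(q[:,2]<.09)
        p=q[s]
        if len(p)>5:
            (c,r)=cv2.minEnclosingCircle(p[:,:2].astype(np.float32));print(cam,n,len(p),p.mean(0).round(4),np.round(c,4),round(r,4),im[s].mean(0).round())
    for n,x0,x1,y0,y1,z0,z1 in(("spindle",.45,.53,.02,.09,.07,.125),("eye",.47,.54,.15,.22,.14,.185),("button",.47,.54,.215,.26,.12,.131),("plate",.40,.60,-.05,.32,.008,.016),("collar",.45,.55,.14,.27,.112,.119),("foot",.42,.56,.0,.12,.018,.023)):
        s=(q[:,0]>x0)&(q[:,0]<x1)&(q[:,1]>y0)&(q[:,1]<y1)&(q[:,2]>z0)&(q[:,2]<z1);p=q[s]
        if len(p)>5: print(cam,n,len(p),p.mean(0).round(4),p.min(0).round(3),p.max(0).round(3),np.round(cv2.minAreaRect(p[:,:2].astype(np.float32))[0],4),np.round(cv2.minAreaRect(p[:,:2].astype(np.float32))[1:][0],3),cv2.minAreaRect(p[:,:2].astype(np.float32))[2])
E
```

```text
top A 289 [ 0.612  -0.159   0.0776] [ 0.6115 -0.1585] 0.0287 [161. 162. 142.]
top B 277 [ 0.6518 -0.0576  0.0778] [ 0.6507 -0.0582] 0.0287 [57. 51. 47.]
top old 85 [ 0.5345 -0.2816  0.0778] [ 0.5349 -0.2821] 0.0175 [130. 125. 100.]
top spindle 31 [0.4774 0.0565 0.1078] [0.472 0.051 0.072] [0.483 0.063 0.121] [0.4777 0.0575] [0.011 0.012] 2.3677597045898438
top eye 83 [0.5049 0.1871 0.174 ] [0.496 0.173 0.141] [0.513 0.208 0.183] [0.5056 0.19  ] [0.034 0.012] 77.75579833984375
top button 40 [0.5156 0.2383 0.1255] [0.506 0.23  0.121] [0.524 0.248 0.131] [0.5148 0.2389] [0.018 0.018] 0.4817392826080322
top plate 1999 [0.4924 0.1295 0.0133] [ 0.403 -0.047  0.008] [0.6   0.303 0.016] [0.51   0.1281] [0.348 0.192] 85.07410430908203
top collar 168 [0.5096 0.2088 0.1153] [0.487 0.173 0.112] [0.53  0.254 0.119] [0.5104 0.2128] [0.08  0.033] 76.86602783203125
top foot 391 [0.4814 0.0624 0.02  ] [0.42  0.001 0.018] [0.549 0.12  0.023] [0.4834 0.0647] [0.119 0.119] 83.99060821533203
scene A 161 [ 0.6152 -0.1547  0.0745] [ 0.6152 -0.1567] 0.0301 [164. 157. 126.]
scene B 196 [ 0.6554 -0.0544  0.07
[... 185 characters left out ...]
.489 0.068 0.115] [0.483  0.0626] [0.012 0.014] 20.967544555664062
scene eye 199 [0.5101 0.1936 0.1605] [0.499 0.175 0.141] [0.518 0.21  0.177] [0.5084 0.1926] [0.035 0.018] 87.980712890625
scene button 31 [0.5193 0.2417 0.1231] [0.508 0.234 0.121] [0.528 0.249 0.126] [0.5177 0.2418] [0.016 0.02 ] 87.37004089355469
scene plate 2108 [0.5064 0.1495 0.0116] [ 0.412 -0.002  0.008] [0.58  0.271 0.016] [0.4958 0.135 ] [0.26  0.123] 78.18090057373047
scene collar 108 [0.5156 0.2109 0.114 ] [0.494 0.176 0.112] [0.531 0.255 0.119] [0.5116 0.2159] [0.077 0.033] 84.92139434814453
scene foot 72 [0.4828 0.0653 0.019 ] [0.452 0.031 0.018] [0.51  0.092 0.023] [0.4828 0.064 ] [0.056 0.061] 36.59696960449219
```

View pics/crop.png

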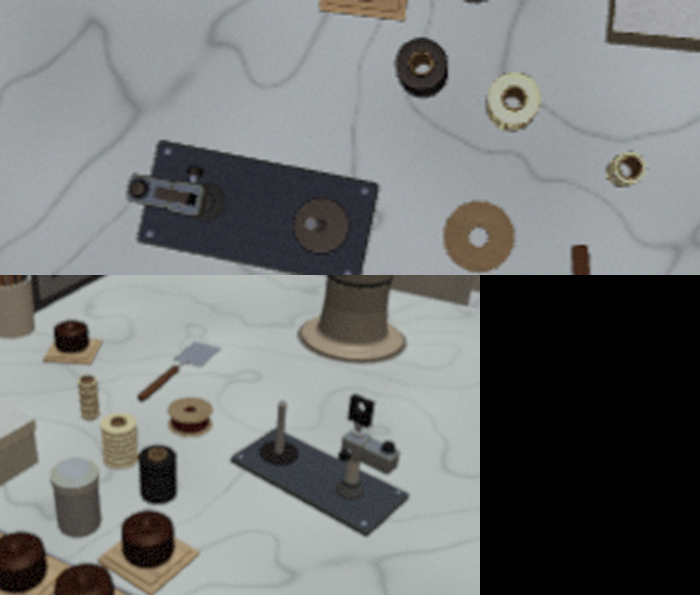

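The pictures show three tall spools. In the top view they are:
- cream fat spool at (170,293), 58 mm across
- black look-alike at (158,258), 58 mm across
- thin old spool at (195,338), 35 mm across

The enlarged crop confirms the cream one is meant. The stand's spindle is at (219,217), the eye at (209,162) and the button at (207,143), with stand yaw about -11.6°. Now moving above the spool.

Emit:
{"fn": "servo_tool", "kwargs": {
  "commands": [
    [0,0,-0.0248,0.276,-0.372,0,0],
    [0,0,-0.0248,0.276,-0.372,0,0],
    [0,0,-0.0248,0.276,-0.372,0,0],
    [0,0,-0.0248,0.276,-0.372,0,0],
    [0,0,-0.0248,0.276,-0.372,0,0],
    [0,0,-0.0248,0.276,-0.372,0,0],
    [0,0,-0.0248,0.276,-0.372,0,0],
    [0,0,-0.0248,0.276,-0.372,0,0],
    [0,0,-0.0248,0.276,-0.372,0,0],
    [0,0,-0.0248,0.276,-0.372,0,0],
    [0,0,-0.0248,0.276,-0.372,0,0],
    [0,0,-0.0248,0.276,-0.372,0,0]
  ],
  "squeeze": 15
}}

```text
time_s: 1.7
tool_pos: [0.3641, 0.1759, 0.246]
tool_rot: [1.488, 1.57, 0.329]
force: [1.0, 0.0, 0.0]
gripper_width: 0.0918
```

Emit:
{"fn": "servo_tool", "kwargs": {
  "commands": [
    [0,0,-0.0248,0.276,-0.372,0,0],
    [0,0,-0.0248,0.276,-0.372,0,0],
    [0,0,-0.0248,0.276,-0.372,0,0],
    [0,0,-0.0248,0.276,-0.372,0,0],
    [0,0,-0.0248,0.276,-0.372,0,0],
    [0,0,-0.0248,0.276,-0.372,0,0],
    [0,0,-0.0248,0.276,-0.372,0,0],
    [0,0,-0.0248,0.276,-0.372,0,0],
    [0,0,-0.0248,0.276,-0.372,0,0],
    [0,0,-0.0248,0.276,-0.372,0,0],
    [0,0,-0.0248,0.276,-0.372,0,0],
    [0,0,-0.0248,0.276,-0.372,0,0]
  ]
}}

```text
time_s: 2.7
tool_pos: [0.6125, -0.1589, 0.2457]
tool_rot: [2.387, 1.571, 0.292]
force: [0.8, 0.5, 1.1]
gripper_width: 0.0916
```

```bash
cat >>h.py <<'E'
from scipy.spatial.transform import Rotation as Ro
def st():
    o=get_obs();R=Ro.from_euler("xyz",o["tool_rot"]).as_matrix()
    print("t",round(float(o["time_s"]),2),"p",np.round(o["tool_pos"],4),"jaw",round(float(np.degrees(np.arctan2(R[1,1],R[0,1]))),1),"app",R[:,0].round(3),"F",np.round(o["force"],1),"w",round(float(o["gripper_width"]),4),"q",np.round(o["joint_pos"],2));return o
E
python3 -c "
from h import *
st()"
```

```text
t 2.7 p [ 0.6125 -0.1589  0.2457] jaw -30.0 app [ 0.  0. -1.] F [0.8 0.5 1.1] w 0.0916 q [-0.37  0.54  1.2   0.    1.4   0.15]
```

Emit:
{"fn": "servo_tool", "kwargs": {
  "commands": [
    [0,0,0,0,0.02,-0.4,0],
    [0,0,0,0,0,-0.4,0],
    [0,0,0,0,0,-0.4,0],
    [0,0,0,0,0,-0.4,0],
    [0,0,0,0,0,-0.4,0],
    [0,0,0,0,0,-0.3,0],
    [0,0,0,0,0,-0.15,0],
    [0,0,0,0,0,-0.05,0],
    [0,0,0,0,0,0,0]
  ]
}}

```text
time_s: 3.45
tool_pos: [0.6118, -0.1558, 0.0579]
tool_rot: [-1.397, 1.57, 2.796]
force: [1.0, -0.4, 0.5]
gripper_width: 0.0918
```

Emit:
{"fn": "servo_tool", "kwargs": {
  "commands": [
    [0,0,0,0,0,0,255],
    [0,0,0,0,0,0,255],
    [0,0,0,0,0,0,255],
    [0,0,0,0,0,0,255],
    [0,0,0,0,0,0,255],
    [0,0,0,0,0,0,255],
    [0,0,0,0,0,0,255],
    [0,0,0,0,0,0,255]
  ]
}}

```text
time_s: 4.12
tool_pos: [0.6121, -0.1559, 0.0588]
tool_rot: [1.695, 1.57, -0.396]
force: [0.3, -0.2, 3.9]
gripper_width: 0.0579
```

Emit:
{"fn": "servo_tool", "kwargs": {
  "commands": [
    [0,0,0,0,0,0.1,255],
    [0,0,0,0,0,0.4,255],
    [0,0,0,0,0,0.4,255],
    [0,0,0,0,0,0.4,255],
    [0,0,0,0,0,0.4,255],
    [0,0,0,0,0,0.38,255]
  ]
}}

```text
time_s: 4.62
tool_pos: [0.6114, -0.1557, 0.2159]
tool_rot: [-1.439, 1.57, 2.754]
force: [1.5, 0.2, -1.4]
gripper_width: 0.0579
```

Emit:
{"fn": "servo_tool", "kwargs": {
  "commands": [
    [0,0,0.0102,-0.177,0.287,0,255],
    [0,0,0.0102,-0.177,0.287,0,255],
    [0,0,0.0102,-0.177,0.287,0,255],
    [0,0,0.0102,-0.177,0.287,0,255],
    [0,0,0.0102,-0.177,0.287,0,255],
    [0,0,0.0102,-0.177,0.287,0,255],
    [0,0,0.0102,-0.177,0.287,0,255],
    [0,0,0.0102,-0.177,0.287,0,255],
    [0,0,0.0102,-0.177,0.287,0,255],
    [0,0,0.0102,-0.177,0.287,0,255],
    [0,0,0,0,0,0,255],
    [0,0,0,0,0,0,255]
  ]
}}

```text
time_s: 5.62
tool_pos: [0.4784, 0.0603, 0.2145]
tool_rot: [-0.32, 1.571, -2.088]
force: [-0.6, -0.3, -1.1]
gripper_width: 0.058
```

```bash
python3 - <<'E'
from h import *
o=st();x,y,z=o["tool_pos"]
im,d=grab_frame("scene");W=cloud("scene",d);T=np.array(camera_model("scene")["T"]);print("cam",T[:3,3].round(3))
cv2.imwrite("pics/held.png",cv2.resize(im[100:260,230:430,::-1],None,fx=3,fy=3,interpolation=cv2.INTER_CUBIC))
from scipy.optimize import least_squares
def cyl(p,r):
    # vertical-ish cylinder of known radius
    f=lambda q:np.hypot(p[:,0]-q[0]-q[2]*(p[:,2]-p[:,2].mean()),p[:,1]-q[1]-q[3]*(p[:,2]-p[:,2].mean()))-r
    s=least_squares(f,[p[:,0].mean()-.02,p[:,1].mean()-.02,0,0],loss="soft_l1",f_scale=.001)
    return s.x.round(4),np.std(f(s.x)).round(4),p[:,2].mean().round(3),len(p)
q=W[d>0];c=im[d>0].astype(int)
s=(np.hypot(q[:,0]-x,q[:,1]-y)<.05)&(q[:,2]<z-.022)&(q[:,2]>.14)
print("spool",cyl(q[s],.029),q[s].min(0),q[s].max(0),c[s].mean(0))
s=(np.hypot(q[:,0]-.48,q[:,1]-.06)<.025)&(q[:,2]<.108)&(q[:,2]>.03)
print("spindle",cyl(q[s],.007))
s=(np.hypot(q[:,0]-.48,q[:,1]-.06)<.025)&(q[:,2]<.125)&(q[:,2]>.1);print("tip z",q[s].max(0))
for n in("spindle_seat","spool_center"):
    for l in landmark_of(n,"scene")[:2]:
        r,cc=np.array(l["position"])*[384,512];print(n,round(l["score"],2),round(r,1),round(cc,1),ray_z("scene",r,cc,.02 if n[2]=="i" else z-.02).round(4))
E
```

```text
t 5.62 p [0.4784 0.0603 0.2145] jaw -11.3 app [-0. -0. -1.] F [-0.6 -0.3 -1.1] w 0.058 q [-0.03  0.29  1.69 -0.    1.16  0.16]
cam [1.356 0.44  0.711]
spool (array([ 0.4768,  0.0591,  0.009 , -0.0062]), np.float64(0.0015), np.float64(0.174), 231) [0.46605578 0.0317933  0.15679006] [0.51092999 0.08904747 0.19207535] [135.88311688 127.12987013 104.43290043]
spindle (array([0.4783, 0.0603, 0.006 , 0.0181]), np.float64(0.0013), np.float64(0.071), 116)
tip z [0.48698383 0.06724219 0.11346838]
spindle_seat 0.81 220.1 308.2 [0.4837 0.0683 0.02  ]
spool_center 0.82 162.6 310.0 [0.4685 0.0543 0.1945]
spool_center 0.66 232.2 240.7 [0.8133 0.0626 0.1945]
```

View pics/held.png

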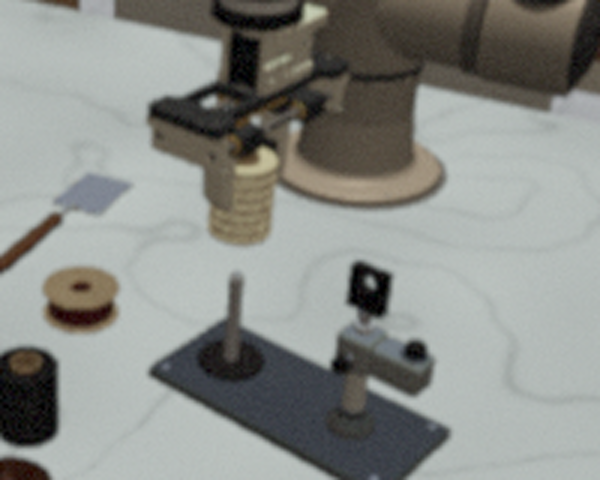

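The picture shows the spool held upright above the spindle, and the measured offset is under 2 mm against 4 mm of play. I'll add a small correction and lower it with force checks.

Emit:
{"fn": "servo_tool", "kwargs": {
  "commands": [
    [0,0,0,0.013,0.007,-0.13,255],
    [0,0,0,0,0,-0.13,255],
    [0,0,0,0,0,-0.13,255],
    [0,0,0,0,0,-0.13,255],
    [0,0,0,0,0,-0.13,255],
    [0,0,0,0,0,0,255]
  ]
}}

```text
time_s: 6.27
tool_pos: [0.479, 0.0593, 0.163]
tool_rot: [-1.383, 1.566, 3.129]
force: [-0.3, 0.0, -1.6]
gripper_width: 0.0579
```

Emit:
{"fn": "servo_tool", "kwargs": {
  "commands": [
    [0,0,0,0,0,-0.13,255],
    [0,0,0,0,0,-0.13,255],
    [0,0,0,0,0,0,255]
  ]
}}

```text
time_s: 6.52
tool_pos: [0.4793, 0.0595, 0.1444]
tool_rot: [-1.37, 1.568, -3.141]
force: [-1.2, 0.0, -1.8]
gripper_width: 0.0577
```

Emit:
{"fn": "servo_tool", "kwargs": {
  "commands": [
    [0,0,0,0,0,-0.13,255],
    [0,0,0,0,0,-0.13,255],
    [0,0,0,0,0,-0.13,255],
    [0,0,0,0,0,-0.13,255],
    [0,0,0,0,0,-0.13,255],
    [0,0,0,0,0,-0.1,255],
    [0,0,0,0,0,0,255]
  ]
}}

```text
time_s: 7.1
tool_pos: [0.479, 0.06, 0.088]
tool_rot: [-1.4, 1.568, 3.113]
force: [0.1, 0.7, -1.7]
gripper_width: 0.0582
```

Emit:
{"fn": "servo_tool", "kwargs": {
  "commands": [
    [0,0,0,0,0,-0.03,255],
    [0,0,0,0,0,-0.03,255],
    [0,0,0,0,0,0,255]
  ]
}}

```text
time_s: 7.35
tool_pos: [0.4801, 0.06, 0.0852]
tool_rot: [1.541, 1.571, -0.229]
force: [-0.3, 0.0, -0.9]
gripper_width: 0.0582
```

Emit:
{"fn": "servo_tool", "kwargs": {
  "commands": [
    [0,0,0,0,0,-0.03,255],
    [0,0,0,0,0,-0.03,255],
    [0,0,0,0,0,0,255]
  ]
}}

```text
time_s: 7.6
tool_pos: [0.4799, 0.06, 0.0805]
tool_rot: [-1.198, 1.571, -2.969]
force: [0.1, 0.9, -1.7]
gripper_width: 0.058
```

Emit:
{"fn": "servo_tool", "kwargs": {
  "commands": [
    [0,0,0,0,0,-0.015,255],
    [0,0,0,0,0,-0.015,255],
    [0,0,0,0,0,0,255]
  ]
}}

```text
time_s: 7.85
tool_pos: [0.4801, 0.06, 0.0788]
tool_rot: [1.675, 1.57, -0.096]
force: [-1.3, -0.4, 2.1]
gripper_width: 0.058
```

Emit:
{"fn": "servo_tool", "kwargs": {
  "commands": [
    [0,0,0,0,0,-0.015,255],
    [0,0,0,0,0,0,255]
  ]
}}

```text
time_s: 8.02
tool_pos: [0.4801, 0.06, 0.0785]
tool_rot: [1.684, 1.57, -0.086]
force: [-4.5, 1.5, 12.1]
gripper_width: 0.0577
```

Emit:
{"fn": "servo_tool", "kwargs": {
  "commands": [
    [0,0,0,0,0,0.012,255],
    [0,0,0,0,0,0,0],
    [0,0,0,0,0,0,0],
    [0,0,0,0,0,0,0],
    [0,0,0,0,0,0,0],
    [0,0,0,0,0,0,0],
    [0,0,0,0,0,0,0]
  ]
}}

```text
time_s: 8.6
tool_pos: [0.48, 0.0599, 0.0782]
tool_rot: [-0.367, 1.571, -2.137]
force: [0.5, -0.4, -0.4]
gripper_width: 0.0907
```

Emit:
{"fn": "servo_tool", "kwargs": {
  "commands": [
    [0,0,0,0,0,0.1,0],
    [0,0,0,0,0,0.3,0],
    [0,0,0,0,0,0.4,0],
    [0,0,0,0,0,0.5,0],
    [0,0,0,0,0,0.5,0],
    [0,0,0,0,0,0.5,0],
    [0,0,0,0,0,0.2,0],
    [0,0,0,0,0,0,0]
  ]
}}

```text
time_s: 9.27
tool_pos: [0.4817, 0.0599, 0.2707]
tool_rot: [1.731, 1.562, -0.039]
force: [0.1, 1.0, 0.5]
gripper_width: 0.0919
```

```bash
python3 - <<'E'
from h import *
o=st()
out=[]
for cam in("top","scene"):
    im,d=grab_frame(cam);W=cloud(cam,d);q=W[d>0]
    cr=im[150:290,60:340] if cam=="top" else im[100:260,230:430]
    out.append(cv2.resize(cr[...,::-1],(600,300) if cam=="top" else (375,300),interpolation=cv2.INTER_CUBIC))
    s=(np.hypot(q[:,0]-.479,q[:,1]-.06)<.04)&(q[:,2]>.085)&(q[:,2]<.13)
    p=q[s]; print(cam,len(p), np.percentile(p[:,2],[5,25,50,75,95,100]).round(4))
    for n,a in(("eye",(.47,.54,.15,.22,.14,.185)),("button",(.47,.54,.215,.26,.121,.131))):
        s=np.all([(q[:,i]>a[2*i])&(q[:,i]<a[2*i+1]) for i in range(3)],0)
        if s.sum()>5:print(cam,n,s.sum(),q[s].mean(0).round(4),q[s].max(0).round(3))
out[1]=cv2.copyMakeBorder(out[1],0,0,0,225,cv2.BORDER_CONSTANT)
cv2.imwrite("pics/seated.png",np.vstack(out))
E
```

```text
t 9.27 p [0.4817 0.0599 0.2707] jaw -11.4 app [ 0.009 -0.    -1.   ] F [0.1 1.  0.5] w 0.0919 q [-0.03  0.24  1.59 -0.    1.3   0.17]
top 62 [0.0906 0.0951 0.097  0.0991 0.1015 0.1042]
scene 232 [0.0866 0.0919 0.0935 0.0952 0.1075 0.1164]
scene eye 206 [0.5104 0.1937 0.1601] [0.518 0.21  0.177]
scene button 29 [0.5185 0.2423 0.1232] [0.527 0.25  0.125]
```

View pics/seated.png

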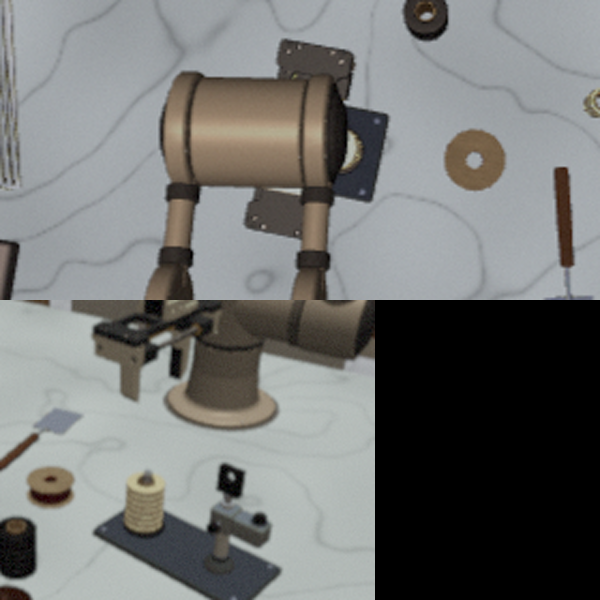

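The spool is home: its top sits at about 0.10 m and the spindle tip shows above it in the scene crop. Next I'll shut the fingers, go above the button and lean the hand 20° away from the mast so the popping eye clears the gripper body.

Emit:
{"fn": "servo_tool", "kwargs": {
  "commands": [
    [0,0,0,0.0784,0.4035,0,255],
    [0,0,0,0.0784,0.4035,0,255],
    [-0.0272,0.0056,0,0.0784,0.4035,0,255],
    [-0.0272,0.0056,0,0.0784,0.4035,0,255],
    [-0.0272,0.0056,0,0.0784,0.4035,0,255],
    [-0.0272,0.0056,0,0.0784,0.4035,0,255],
    [0,0,0,0,0,0,255],
    [0,0,0,0,0,-0.3,255],
    [0,0,0,0,0,-0.4,255],
    [0,0,0,0,0,-0.4,255],
    [0,0,0,0,0,-0.2,255],
    [0,0,0,0,0,0,255]
  ]
}}

```text
time_s: 10.37
tool_pos: [0.5124, 0.2402, 0.1626]
tool_rot: [-0.03, 1.216, -1.799]
force: [-0.7, -0.6, -1.1]
gripper_width: 0.0161
```

```bash
python3 - <<'E'
from h import *
o=st()
im,d=grab_frame("scene")
cv2.imwrite("pics/btn.png",cv2.resize(im[120:260,280:430,::-1],None,fx=4,fy=4,interpolation=cv2.INTER_CUBIC))
E
```

```text
t 10.37 p [0.5124 0.2402 0.1626] jaw -11.4 app [-0.079 -0.339 -0.938] F [-0.7 -0.6 -1.1] w 0.0161 q [ 0.45  0.63  1.34 -0.28  1.41  0.72]
```

View pics/btn.png

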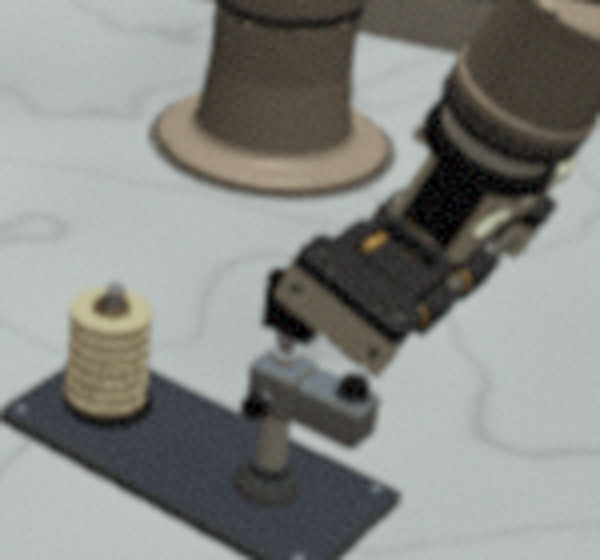

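The picture shows the fingertip just above the button (crop (350,385)), with the eye to its left and clear of it. I'll shut the fingers and correct x.

Emit:
{"fn": "servo_tool", "kwargs": {
  "commands": [
    [0,0,0,0.05,0,0,255],
    [0,0,0,0,0,0,255],
    [0,0,0,0,0,0,255],
    [0,0,0,0,0,-0.08,255],
    [0,0,0,0,0,-0.06,255],
    [0,0,0,0,0,0,255]
  ]
}}

```text
time_s: 10.92
tool_pos: [0.5185, 0.2413, 0.1569]
tool_rot: [-0.007, 1.221, -1.777]
force: [-0.8, 0.2, -0.1]
gripper_width: 0.0004
```

Emit:
{"fn": "servo_tool", "kwargs": {
  "commands": [
    [0,0,0,0,0,-0.08,255],
    [0,0,0,0,0,-0.04,255],
    [0,0,0,0,0,0,255]
  ]
}}

```text
time_s: 11.17
tool_pos: [0.5187, 0.2414, 0.1478]
tool_rot: [-0.007, 1.221, -1.777]
force: [-0.9, -0.6, -0.6]
gripper_width: 0.0003
```

Emit:
{"fn": "servo_tool", "kwargs": {
  "commands": [
    [0,0,0,0,0,-0.025,255],
    [0,0,0,0,0,0,255]
  ]
}}

```text
time_s: 11.33
tool_pos: [0.5189, 0.2414, 0.1468]
tool_rot: [-0.004, 1.221, -1.774]
force: [-1.4, -0.2, 1.6]
gripper_width: 0.0002
```

Contact. Pressing on.

Emit:
{"fn": "servo_tool", "kwargs": {
  "commands": [
    [0,0,0,0,0,-0.025,255],
    [0,0,0,0,0,-0.025,255],
    [0,0,0,0,0,0,255]
  ]
}}

```text
time_s: 11.58
tool_pos: [0.519, 0.2415, 0.1431]
tool_rot: [-0.003, 1.222, -1.773]
force: [-1.5, -0.3, 2.9]
gripper_width: 0.0005
```

Emit:
{"fn": "servo_tool", "kwargs": {
  "commands": [
    [0,0,0,0,0,-0.015,255],
    [0,0,0,0,0,0,255]
  ]
}}

```text
time_s: 11.75
tool_pos: [0.519, 0.2415, 0.1421]
tool_rot: [-0.003, 1.222, -1.773]
force: [-1.5, -1.1, 3.9]
gripper_width: 0.0005
```

Emit:
{"fn": "servo_tool", "kwargs": {
  "commands": [
    [0,0,0,0,0,-0.015,255],
    [0,0,0,0,0,0,255]
  ]
}}

```text
time_s: 11.92
tool_pos: [0.519, 0.2415, 0.141]
tool_rot: [-0.003, 1.222, -1.773]
force: [-1.1, -0.1, 5.2]
gripper_width: 0.0003
```

```bash
python3 - <<'E'
from h import *
o=st()
im,d=grab_frame("scene");q=cloud("scene",d)[d>0];c=im[d>0].astype(int).sum(1)
s=(np.hypot(q[:,0]-.508,q[:,1]-.191)<.024)&(q[:,2]>.13)&(q[:,2]<.22)&(c<200)
print(s.sum(),np.percentile(q[s][:,2],[0,5,50,95,100]).round(3),q[s].mean(0).round(4))
E
```

```text
t 11.92 p [0.519  0.2415 0.141 ] jaw -11.4 app [-0.069 -0.335 -0.94 ] F [-1.1 -0.1  5.2] w 0.0003 q [ 0.44  0.66  1.35 -0.28  1.36  0.73]
88 [0.156 0.16  0.18  0.192 0.193] [0.5096 0.1872 0.1794]
```

The eye centre now reads 0.179 m, so the mast is freed. Retracting, straightening the hand, opening it and going above the eye.

Emit:
{"fn": "servo_tool", "kwargs": {
  "commands": [
    [0,0,0,0,0,0.3,255],
    [0,0,0,0,0,0.4,255],
    [0,0,0,0,0,0.4,255],
    [0,0,0,0,0,0.4,255],
    [0.0272,-0.0056,0,0,0,0.1,0],
    [0.0272,-0.0056,0,0,0,0,0],
    [0.0272,-0.0056,0,-0.04,-0.165,0,0],
    [0.0272,-0.0056,0,-0.04,-0.165,0,0],
    [0,0,0,-0.04,-0.165,0,0],
    [0,0,0,-0.04,-0.165,0,0],
    [0,0,0,0,0,0,0],
    [0,0,0,0,0,0,0]
  ]
}}

```text
time_s: 12.97
tool_pos: [0.5072, 0.192, 0.2607]
tool_rot: [-0.172, 1.57, -1.942]
force: [0.7, 1.4, -0.6]
gripper_width: 0.049
```

```bash
python3 - <<'E'
from h import *
o=st()
im,d=grab_frame("scene");q=cloud("scene",d)[d>0];c=im[d>0].astype(int).sum(1)
cv2.imwrite("pics/eye.png",cv2.resize(im[90:250,280:430,::-1],None,fx=3,fy=3,interpolation=cv2.INTER_CUBIC))
s=(np.hypot(q[:,0]-.508,q[:,1]-.191)<.026)&(q[:,2]>.13)&(q[:,2]<.205)&(c<200)
print(s.sum(),np.percentile(q[s][:,2],[0,5,50,95,100]).round(3),q[s].mean(0).round(4))
E
```

```text
t 12.97 p [0.5072 0.192  0.2607] jaw -11.5 app [-0.    -0.001 -1.   ] F [ 0.7  1.4 -0.6] w 0.049 q [ 0.22  0.36  1.45 -0.    1.33  0.42]
171 [0.152 0.157 0.174 0.192 0.194] [0.5115 0.1936 0.1751]
```

View pics/eye.png

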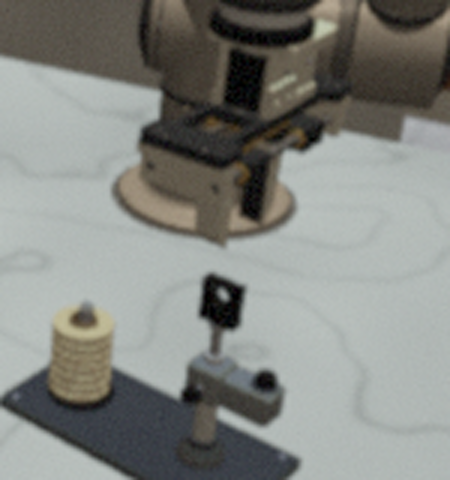

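The popped-up eye (crop (222,300)) is centred under the open fingers. Lowering and gripping.

Emit:
{"fn": "servo_tool", "kwargs": {
  "commands": [
    [0,0,0,0,0,-0.2,0],
    [0,0,0,0,0,-0.3,0],
    [0,0,0,0,0,-0.3,0],
    [0,0,0,0,0,-0.2,0],
    [0,0,0,0,0,-0.1,0],
    [0,0,0,0,0,0,0]
  ],
  "squeeze": 40
}}

```text
time_s: 13.52
tool_pos: [0.5063, 0.1928, 0.1764]
tool_rot: [-1.074, 1.567, -2.843]
force: [0.2, 0.7, -0.5]
gripper_width: 0.0906
```

Emit:
{"fn": "servo_tool", "kwargs": {
  "commands": [
    [0,0,0,0,0,0,255],
    [0,0,0,0,0,0,255],
    [0,0,0,0,0,0,255],
    [0,0,0,0,0,0,255],
    [0,0,0,0,0,0,255],
    [0,0,0,0,0,0,255],
    [0,0,0,0,0,0,255],
    [0,0,0,0,0,0,255],
    [0,0,0,0,0,0,255],
    [0,0,0,0,0,0,255],
    [0,0,0,0,0,0,255],
    [0,0,0,0,0,0,255]
  ]
}}

```text
time_s: 14.52
tool_pos: [0.507, 0.192, 0.1784]
tool_rot: [1.354, 1.571, -0.416]
force: [0.1, 0.4, -0.3]
gripper_width: 0.0165
```

Emit:
{"fn": "servo_tool", "kwargs": {
  "commands": [
    [0,0,0,0,0,0,255],
    [0,0,0,0,0,0,255],
    [0,0,0,0,0,0,255],
    [0,0,0,0,0,0,255]
  ]
}}

```text
time_s: 14.85
tool_pos: [0.5064, 0.1921, 0.1782]
tool_rot: [-1.431, 1.569, 3.082]
force: [-4.3, 1.2, 0.6]
gripper_width: 0.0117
```

Emit:
{"fn": "servo_tool", "kwargs": {
  "commands": [
    [0,0,0,-0.01,0.003,0.05,255],
    [0,0,0,0,0,0.08,255],
    [0,0,0,0,0,0.08,255],
    [0,0,0,0,0,0.08,255],
    [0,0,0,0,0,0.08,255],
    [0,0,0,0,0,0.08,255],
    [0,0,0,0,0,0.05,255],
    [0,0,0,0,0,0,255]
  ]
}}

```text
time_s: 15.52
tool_pos: [0.5063, 0.1922, 0.2168]
tool_rot: [1.68, 1.57, -0.09]
force: [-1.3, 0.1, -1.8]
gripper_width: 0.012
```

Emit:
{"fn": "servo_tool", "kwargs": {
  "commands": [
    [0,0,0,0,0,0.08,255],
    [0,0,0,0,0,0.08,255],
    [0,0,0,0,0,0.08,255],
    [0,0,0,0,0,0.08,255],
    [0,0,0,0,0,0,255]
  ]
}}

```text
time_s: 15.93
tool_pos: [0.5063, 0.1922, 0.2411]
tool_rot: [1.61, 1.57, -0.161]
force: [-0.4, -0.4, -2.4]
gripper_width: 0.012
```

Emit:
{"fn": "servo_tool", "kwargs": {
  "commands": [
    [0,0,0,0,0,0.08,255],
    [0,0,0,0,0,0.08,255],
    [0,0,0,0,0,0.08,255],
    [0,0,0,0,0,0.08,255],
    [0,0,0,0,0,0.08,255],
    [0,0,0,0,0,0,255]
  ]
}}

```text
time_s: 16.43
tool_pos: [0.5063, 0.1922, 0.2714]
tool_rot: [1.77, 1.57, -0.0]
force: [-2.1, -1.8, -1.7]
gripper_width: 0.0119
```

Emit:
{"fn": "servo_tool", "kwargs": {
  "commands": [
    [0,0,0,0,0,0.06,255],
    [0,0,0,0,0,0.06,255],
    [0,0,0,0,0,0,255]
  ]
}}

```text
time_s: 16.68
tool_pos: [0.5063, 0.1922, 0.2798]
tool_rot: [1.65, 1.57, -0.12]
force: [-1.4, -1.8, -2.1]
gripper_width: 0.0121
```

```bash
python3 - <<'E'
from h import *
o=st()
im,d=grab_frame("scene")
cv2.imwrite("pics/pull.png",cv2.resize(im[60:260,270:430,::-1],None,fx=3,fy=3,interpolation=cv2.INTER_CUBIC))
E
```

```text
t 16.68 p [0.5063 0.1922 0.2798] jaw -11.4 app [ 0.001 -0.    -1.   ] F [-1.4 -1.8 -2.1] w 0.0121 q [ 0.22  0.35  1.42 -0.    1.37  0.42]
```

View pics/pull.png

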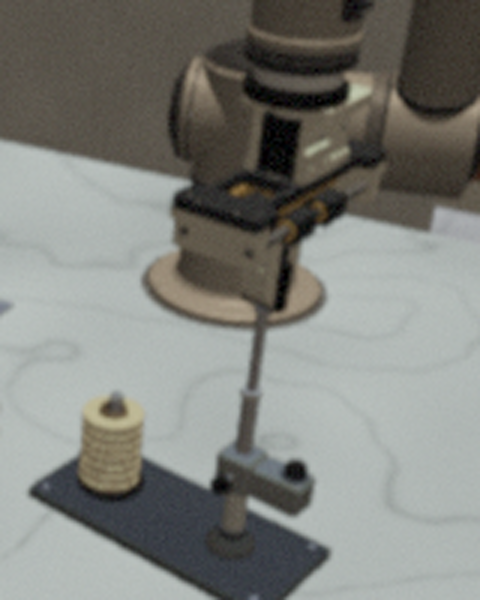

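The mast's middle section is coming out and the eye is held. Going on gently to the hard stop.

Emit:
{"fn": "servo_tool", "kwargs": {
  "commands": [
    [0,0,0,0,0,0.03,255],
    [0,0,0,0,0,0.03,255],
    [0,0,0,0,0,0,255],
    [0,0,0,0,0,0,255]
  ]
}}

```text
time_s: 17.07
tool_pos: [0.5063, 0.1922, 0.2835]
tool_rot: [1.186, 1.571, -0.585]
force: [-1.6, -1.3, -2.8]
gripper_width: 0.0121
```

Emit:
{"fn": "servo_tool", "kwargs": {
  "commands": [
    [0,0,0,0,0,0.02,255],
    [0,0,0,0,0,0,255]
  ]
}}

```text
time_s: 17.23
tool_pos: [0.5063, 0.1922, 0.285]
tool_rot: [0.971, 1.571, -0.799]
force: [-1.5, -1.1, -1.5]
gripper_width: 0.0119
```

Emit:
{"fn": "servo_tool", "kwargs": {
  "commands": [
    [0,0,0,0,0,0.02,255],
    [0,0,0,0,0,0,255]
  ]
}}

```text
time_s: 17.4
tool_pos: [0.5063, 0.1922, 0.2865]
tool_rot: [1.014, 1.571, -0.756]
force: [-1.4, -1.3, -1.7]
gripper_width: 0.0119
```

Emit:
{"fn": "servo_tool", "kwargs": {
  "commands": [
    [0,0,0,0,0,0.013,255],
    [0,0,0,0,0,0,255]
  ]
}}

```text
time_s: 17.57
tool_pos: [0.5063, 0.1922, 0.2875]
tool_rot: [1.104, 1.571, -0.667]
force: [-0.3, -1.5, -2.2]
gripper_width: 0.012
```

Emit:
{"fn": "servo_tool", "kwargs": {
  "commands": [
    [0,0,0,0,0,0.013,255],
    [0,0,0,0,0,0,255]
  ]
}}

```text
time_s: 17.73
tool_pos: [0.5063, 0.1922, 0.2885]
tool_rot: [0.904, 1.571, -0.866]
force: [-0.7, -1.5, -2.6]
gripper_width: 0.0118
```

Emit:
{"fn": "servo_tool", "kwargs": {
  "commands": [
    [0,0,0,0,0,0.013,255],
    [0,0,0,0,0,0,255]
  ]
}}

```text
time_s: 17.9
tool_pos: [0.5063, 0.1922, 0.2895]
tool_rot: [1.291, 1.571, -0.48]
force: [-1.1, -1.7, -2.1]
gripper_width: 0.0118
```

```bash
python3 - <<'E'
from h import *
im,d=grab_frame("scene");W=cloud("scene",d)
cv2.imwrite("pics/pull2.png",cv2.resize(im[150:230,320:390,::-1],None,fx=7,fy=7,interpolation=cv2.INTER_CUBIC))
for r in range(158,222,2):
    s=[c for c in range(335,375) if abs(W[r,c,0]-.507)<.02 and abs(W[r,c,1]-.192)<.025 and W[r,c,2]>.1]
    if s: print(r,s[0],s[-1],len(s),W[r,s,2].mean().round(4),im[r,s].mean(0).round())
E
```

```text
158 355 366 12 0.2688 [59. 55. 49.]
160 355 364 10 0.2628 [95. 87. 78.]
162 356 359 4 0.2549 [88. 82. 74.]
164 356 359 4 0.2496 [90. 82. 74.]
166 355 359 5 0.2431 [90. 83. 75.]
168 355 358 4 0.2385 [78. 73. 68.]
170 355 358 4 0.2334 [92. 88. 85.]
172 355 358 4 0.2276 [98. 98. 92.]
174 354 358 5 0.2217 [105. 105. 101.]
176 354 357 4 0.2162 [91. 91. 87.]
178 354 357 4 0.2115 [96. 95. 90.]
180 353 357 5 0.2044 [105. 105. 101.]
182 353 356 4 0.1991 [94. 93. 89.]
184 353 356 4 0.1938 [95. 93. 89.]
186 351 357 7 0.1866 [122. 125. 125.]
188 351 357 7 0.1838 [125. 126. 123.]
190 351 356 6 0.1783 [93. 90. 84.]
192 351 356 6 0.1721 [89. 87. 82.]
194 350 356 7 0.1655 [95. 94. 91.]
196 350 355 6 0.1603 [88. 86. 82.]
198 350 355 6 0.155 [88. 84. 80.]
200 350 355 6 0.149 [90. 88. 83.]
202 349 355 7 0.1425 [97. 95. 91.]
204 349 354 6 0.1358 [89. 88. 84.]
206 349 354 6 0.1301 [87. 85. 79.]
208 346 354 8 0.1215 [90. 89. 88.]
210 344 358 15 0.115 [103. 108. 111.]
212 343 359 17 0.1123 [106. 112. 114.]
214 342 359 18 0.1103 [95. 98. 96.]
216 343 357 13 0.1074 [81. 83. 79.]
218 348 357 9 0.1048 [71. 70. 66.]
220 354 356 3 0.1019 [63. 60. 55.]
```

View pics/pull2.png

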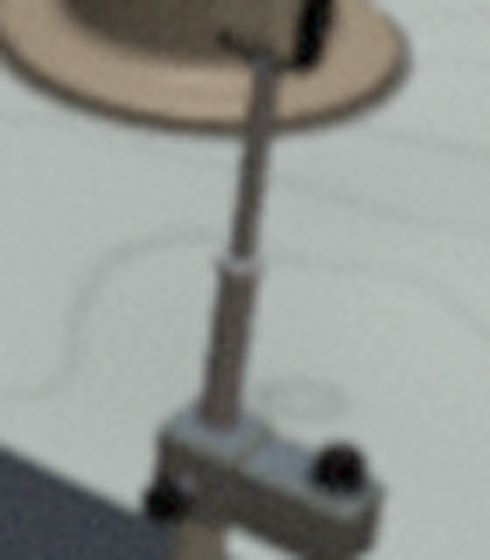

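Emit:
{"fn": "servo_tool", "kwargs": {
  "commands": [
    [0,0,0,0,0,0.02,255],
    [0,0,0,0,0,0,255]
  ]
}}

```text
time_s: 18.12
tool_pos: [0.5063, 0.1922, 0.2909]
tool_rot: [1.216, 1.571, -0.554]
force: [-1.3, -1.1, -2.9]
gripper_width: 0.0117
```

Emit:
{"fn": "servo_tool", "kwargs": {
  "commands": [
    [0,0,0,0,0,0.02,255],
    [0,0,0,0,0,0,255]
  ]
}}

```text
time_s: 18.28
tool_pos: [0.5062, 0.1922, 0.291]
tool_rot: [-1.123, 1.569, -2.894]
force: [1.3, -1.6, -13.5]
gripper_width: 0.0118
```

Hard stop: the force jumped to 13.5 N with no more travel. Checking that it holds.

Emit:
{"fn": "servo_tool", "kwargs": {
  "commands": [
    [0,0,0,0,0,0,255],
    [0,0,0,0,0,0,255],
    [0,0,0,0,0,0,255],
    [0,0,0,0,0,0,255],
    [0,0,0,0,0,0,255],
    [0,0,0,0,0,0,255],
    [0,0,0,0,0,0,255],
    [0,0,0,0,0,0,255]
  ]
}}

```text
time_s: 18.95
tool_pos: [0.5061, 0.1922, 0.2912]
tool_rot: [-1.086, 1.569, -2.857]
force: [5.0, -1.4, -25.0]
gripper_width: 0.0118
```

```bash
python3 - <<'E'
from h import *
o=st()
im,d=grab_frame("scene");W=cloud("scene",d)
for r in range(180,192):
    s=[c for c in range(345,362) if abs(W[r,c,0]-.507)<.02 and abs(W[r,c,1]-.192)<.025]
    if s: print(r,len(s),W[r,s,2].mean().round(4))
q=W[d>0];s=(np.hypot(q[:,0]-.479,q[:,1]-.06)<.04)&(q[:,2]>.085)&(q[:,2]<.13)
print("spool top",np.percentile(q[s][:,2],[25,50,75,100]).round(4))
cv2.imwrite("pics/final.png",cv2.resize(im[60:260,190:440,::-1],None,fx=2.4,fy=2.4,interpolation=cv2.INTER_CUBIC))
E
```

```text
t 18.95 p [0.5061 0.1922 0.2912] jaw -11.4 app [-0.001 -0.    -1.   ] F [  5.   -1.4 -25. ] w 0.0118 q [ 0.22  0.34  1.4  -0.    1.4   0.42]
180 5 0.2045
181 5 0.2023
182 4 0.1995
183 4 0.1965
184 4 0.1942
185 6 0.1892
186 7 0.1874
187 7 0.1857
188 7 0.1842
189 7 0.1815
190 6 0.1774
191 6 0.1746
spool top [0.0922 0.0936 0.0958 0.1138]
```

View pics/final.png

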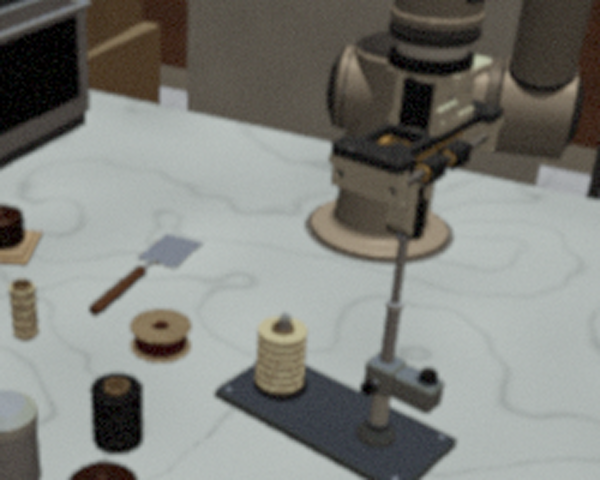

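Emit:
{"fn": "servo_tool", "kwargs": {
  "commands": [
    [0,0,0,0,0,-0.01,255],
    [0,0,0,0,0,0,255],
    [0,0,0,0,0,0,255],
    [0,0,0,0,0,0,255]
  ]
}}

```text
time_s: 19.33
tool_pos: [0.5062, 0.1922, 0.2912]
tool_rot: [-0.967, 1.57, -2.737]
force: [4.5, -2.0, -23.0]
gripper_width: 0.0119
```

Emit:
{"fn": "servo_tool", "kwargs": {
  "commands": [
    [0,0,0,0,0,0,255],
    [0,0,0,0,0,0,255],
    [0,0,0,0,0,0,255],
    [0,0,0,0,0,0,255],
    [0,0,0,0,0,0,255],
    [0,0,0,0,0,0,255],
    [0,0,0,0,0,0,255],
    [0,0,0,0,0,0,255],
    [0,0,0,0,0,0,255],
    [0,0,0,0,0,0,255]
  ]
}}

```text
time_s: 20.17
tool_pos: [0.5061, 0.1922, 0.2912]
tool_rot: [-1.005, 1.57, -2.775]
force: [4.6, -1.3, -24.9]
gripper_width: 0.0117
```

Emit:
{"fn": "servo_tool", "kwargs": {
  "commands": [
    [0,0,0,0,0,-0.005,255],
    [0,0,0,0,0,0,255],
    [0,0,0,0,0,0,255],
    [0,0,0,0,0,0,255],
    [0,0,0,0,0,0,255],
    [0,0,0,0,0,0,255],
    [0,0,0,0,0,0,255],
    [0,0,0,0,0,0,255],
    [0,0,0,0,0,0,255],
    [0,0,0,0,0,0,255],
    [0,0,0,0,0,0,255],
    [0,0,0,0,0,0,255]
  ]
}}

```text
time_s: 21.17
tool_pos: [0.5062, 0.1922, 0.2912]
tool_rot: [-0.743, 1.571, -2.513]
force: [2.8, -0.7, -23.0]
gripper_width: 0.0117
```

```bash
python3 -c "
from h import *
st();sign_off();st()"
```

```text
t 21.17 p [0.5062 0.1922 0.2912] jaw -11.4 app [-0. -0. -1.] F [  2.8  -0.7 -23. ] w 0.0117 q [ 0.22  0.34  1.4  -0.    1.4   0.42]
the job is handed in; nothing more can be done
the job is handed in; nothing more can be done
```

The stand is ready and handed in at about 21 s: the arm is holding the mast at its second stop, so you can tighten the clamp screw.

- **Spool:** I lowered the cream spool onto the spindle until it seated, at 12 N contact with the spool base at about 20 mm. I then let go. The last picture still shows it home with the spindle tip above it.
- **Button:** I pressed it about 6 mm, to 5 N. The eye popped up to about 179 mm.
- **Mast:** I gripped it by the eye plate and pulled straight up until it met a hard end. The tool stayed at z = 0.2912 m with a steady downward force of about 23 N and no slip (grip 11.7 mm).

Three readings did not fully agree:
- **Stop height:** the tool reached the stop about 4 mm above the listed 287 mm, most likely because I gripped the eye above its centre.
- **Sliding force:** the middle section took about 2–3 N to pull, against the 4–6 N stated. My readings were taken at the end of each step, after the arm had stopped.
- **Scene camera:** it reads a few millimetres low. It put the spool top at about 94–96 mm, where the seating contact implies 100 mm.

Nothing else was touched, and the bystanders in the last view were where they had been.

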